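# Select the short tape length on a gated lever

### The arm

A 7-joint arm with a two-finger parallel gripper is mounted at the origin on the work surface. World frame = base frame: x ahead of the robot, y to its left, z up, the work surface at z = 0. Lengths are in m, angles in rad, forces in N, time in s.
With the tool pointing down it reaches from about 0.4 to 0.875 m from the base axis. Payload 19.3 kg.
Tool frame: the origin (TCP) lies midway between the tips of the shut fingers; the grasp point (between the pads) lies 19 mm behind it; x points along the fingers, y is the direction in which the jaws open and shut, and the axes are right-handed (so a half turn about x gives the same grasp; the last joint's range is limited). The gripper opens to 85 mm and grips with 20 to 120 N. Pads are 22 mm wide; open, the fingers measure 114 mm over their backs; the gripper's body (76 mm by 85 mm) begins 54 mm behind the grasp point. The pads swing forward as they close: fully open they stand 13 mm farther back than shut.
Start: joints at [1.051, 0.521, -0.036, 1.599, 0.021, 1.021, -0.113], TCP at [0.272, -0.563, 0.206] pointing down, gripper open.
Joint ranges: [-2.91, 2.91], [-0.3, 2.13], [-1.5, 1.42], [0.17, 2.43], [-1.26, 4.41], [0.16, 1.93], [-2.52, 2.52]. Speed limits (rad/s): [1.89, 1.89, 2.39, 2.39, 3.01, 3.01, 3.01].

### API

Orientations are given as [roll, pitch, yaw] about the fixed x, y, z axes, in that order (R = Rz(yaw) Ry(pitch) Rx(roll)).
In Python, from workcell import bot gives the robot as it stands. The module is installed in compiled form; this text tells all that it offers.
- The arm moves only by the tool servo_tool, never from a script. Its argument "targets" is a list of rows, each an object of numbers: "x", "y", "z": the shift along the tool's x, y, z as a fraction of full scale; "wx", "wy", "wz": the turn, a rotation vector about the tool's x, y, z as a fraction of full scale. A call has 1 to 12 rows; each row is the pose to reach, as a shift and turn from the pose measured when the call began, along the tool's axes at that moment, turning the shorter way round; what a row does not reach only later rows make up. Full scale, the value 1, is 40 cm for a shift and 360 degrees for a turn. A row lasts 1/8 s, in which the tool goes at most 62.5 mm and 10.7 degrees, less where a joint would pass 70% of its speed; a pose out of reach is approached as far as the arm can. A call with a number of a shift or a turn outside -1 to 1 is refused whole. A call with a gripper value outside its range is refused whole. "grip" is the gripper command: -1 is shut, 1 is fully open, values between are in proportion, set as the call begins (left out, the last holds). The fingers move at their own pace and stop on an object; "squeeze" is the grip in N (left out, the last holds). Time passes only in rows, so rows that repeat a pose let the fingers close. It gives the time, the measured TCP pose, the force and the opening at its end, in the units of the state.
- bot.observe(): the state, without advancing time (a new reading comes with each control period).
- bot.grab_frame(name): name is "scene" or "top"; returns (picture, depth): 384x512x3 uint8, red, green, blue; 384x512 float32, m along the optical axis (not along the pixel's ray), 0 where there is no reading.
- bot.get_calibration(name): a dict with "intrinsics" (3x3 intrinsics, pixels), "R" (3x3) and "t" (3): a world point X has camera coordinates R X + t. Camera axes: x right, y down, z forward; pixel columns grow to the right and rows downward; lengths in m; the calibration is good to about 2 mm. A picture is of the moment at which its call begins. get_calibration takes no time and is no camera call.
- bot.job_done(): hands the job in, once; it reports no verdict.
Trained networks look in the newest picture that a camera, given by its name, has taken for a name from the list of things; names that differ only in an ending like _2 or _b are one class to them, and where a whole thing is asked for, a point or a joint stands for the part that bears it (a point fixed in the world has none). Each returns a list of dicts, best first, with "confidence" (0 to 1); they miss things now and then, are a little off and sometimes report something else, mostly with a low value. They report only what shows in the picture. A call takes as long as a camera call.
- bot.trace(camera, target): "mask" (384x512 bool, what is visible of it) and "pixel" ([column, row] in pixels, amid what is visible of it).
The state is a dict: "clock": time; "qpos": joint angles; "qd": joint speeds; "joint_efforts": joint torques, N m; "position": TCP position; "tool_rot": TCP orientation; "force": force on the tool from outside, world axes, zero at the start; "moment": the same for the moment, N m; "grip_width": finger opening in m.
Only numpy, scipy, OpenCV 4.12 (cv2) and the standard library are available. Lean on these libraries where they do the work, as an engineer would, in place of code of your own. Each camera call takes 0.05 s, during which the arm holds its last target. There are 200 camera calls.

### The job

Set the tape machine on the packing table to its shortest length: with the fingertips, push the selector lever out of the middle slot into the cross slot, along it, and fully home in the corner slot whose plate carries a single raised stud. Only push the lever, never pinch its knob between the fingers, and leave it there and let go. Leave the tape roll, the carton and the hand stamp beside the machine where they are.

Things in the scene. Friction and masses are not known exactly. Their poses are not given: they have to be found in the camera images.
- machine: grey carton-tape machine, fixed, turned by up to 0.4 rad. Origin on the table under the middle of its housing (200 x 220 mm); x points from the tape mouth (robot's side) to the tape roll (103 mm high, out to x = 233 mm), y left, z up. The gate plate is its top, 110 mm high. The plate stops the lever: it moves only along the slots, whose inner corners are rounded by 6 mm
- gate (a point): middle of the gate, on the upper face of the gate plate (8 mm aluminium), machine axes. Slots 16 mm wide: a cross slot along y at x = 0, and three slots along x at y = -36, 0, +36 mm that cross it, each from x = -44 to +44 mm: six arms, four of them corners. The stem, 10 mm thick, must be within about 4 mm of the cross slot's middle to go along it
- pivot (a point): point inside the machine, 6 mm above its origin, about which the lever rocks; 156 mm from here to the ball's centre. In machine axes from here the ball centre is at x = 156 sin(along), y = 156 sin(across) cos(along), z = 156 cos(across) cos(along) mm
- knob: black ball knob, 36 mm diameter, on top of the lever's 10 mm steel stem; origin at the ball's centre, 162 mm above the table when the lever is upright (both joints 0). With the lever home in a corner slot it is near machine x = +-51, y = +-50 mm, 145 mm high
- lever_along (a joint): lean of the lever along machine x (rad): 0 in the cross slot, + towards the roll, - towards the robot; stops at +0.33 and -0.33, the slot ends (fully home). Starts in the middle slot (across = 0) between -0.30 and -0.15. No spring: friction holds it where it is left; about 2.5 N at the ball moves it
- lever_across (a joint): lean of the lever along machine y (rad): 0 in the middle slots, stops at +0.346 (left slots, +y) and -0.346 (right slots, -y). Changes only while the lever is in the cross slot. Same friction, about 2.5 N at the ball, no spring
- plate_one: plate of the wanted slot: white, 36 (x) x 40 (y) x 4 mm, with a single dark stud (11 mm across, 4 mm high); origin at the centre of its underside. Plates with two, three and four studs lie at the other corners. They lie beyond the corner slots' ends, at machine x = +-68, y = +-46 mm, and change places: the signs of its x and y are those of the wanted slot
- tape_roll: red tape roll, a ring 96 mm across and 46 mm high lying flat; origin at the centre of its underside; loose, on the table beside the machine, to be left alone
- carton: small closed carton, 100 x 70 x 60 mm high; origin at the centre of its underside; loose, on the table beside the machine, to be left alone
- ink_stamp: self-inking hand stamp, 50 x 34 mm, 75 mm high, standing; origin at the centre of its underside; loose, on the table beside the machine, to be left alone

How it is judged:
By the outcome, as a careful person would: the job done as asked, in the order asked, and still so for the second after the job is handed in, with the robot touching nothing.
It also fails if it takes over 48 s, if anything falls off the work surface, if the arm or the gripper's body presses on something with over 40 N, if the wrist force passes 120 N, or if a joint passes its speed limit or range.

## Working session

There is one attempt and no reset: what is moved stays moved. The work goes in short steps, Python scripts to look and compute and a tool call to move; the robot and the scene stay as the last step left them, time stands still between calls to the robot, and variables do not carry over. Pictures are saved under pics/ and viewed, on a budget of 10 in all, crops included, one or two more only if the job needs it, and the job is handed in when it is done.

Besides the shell and the picture viewer there is one more tool, called after "Call:" by a JSON object that holds its "fn" and its "kwargs". servo_tool: Moves the arm, as the interface text tells. Shift numbers are shares of 40 cm and turn numbers shares of 360 degrees, none past 1 either way. Its arguments: {"type":"object","properties":{"targets":{"type":"array"},"grip":{"type":"number"},"squeeze":{"type":"number"}},"required":["targets"]}

```bash
mkdir -p pics; cat > h.py <<'E'
import numpy as np, cv2
from workcell import bot
def cal(c):
    k=bot.get_calibration(c); return np.array(k["intrinsics"]),np.array(k["R"]),np.array(k["t"])
def pts(c,depth,mask):
    K,R,t=cal(c); v,u=np.nonzero(mask&(depth>0)); d=depth[v,u]
    P=np.stack([(u-K[0,2])/K[0,0]*d,(v-K[1,2])/K[1,1]*d,d],1)
    return (P-t)@R
def proj(c,X):
    K,R,t=cal(c); p=(R@np.asarray(X,float)+t); p=K@p; return p[:2]/p[2]
def save(n,im): cv2.imwrite(n,im[:,:,::-1])
E
python3 - <<'E'
from h import *
s=bot.observe(); print(s)
for c in ("top","scene"):
    im,d=bot.grab_frame(c); save(f"pics/{c}0.png",im); K,R,t=cal(c); print(c,-R.T@t,R[2],K[0,0])
    for n in ("machine","knob","plate_one","tape_roll","carton","ink_stamp"):
        for r in bot.trace(c,n)[:2]:
            P=pts(c,d,r["mask"]); print(n,round(r["confidence"],2),np.round(r["pixel"]),len(P),np.round(np.median(P,0),3) if len(P) else None)
E
```

```text
{'clock': 0.0, 'qpos': array([ 1.05077137,  0.5220322 , -0.03632677,  1.59997687,  0.02122837,
        1.02110448, -0.11280418]), 'qd': array([ 1.02472047e-03,  3.31261301e-06,  7.50378749e-04, -8.47059926e-04,
       -1.49666555e-04,  3.31261885e-04,  7.56874059e-04]), 'joint_efforts': array([-1.67314618e-03, -9.27114058e+01,  1.97871633e+00, -3.69940710e+01,
        1.76807446e-02,  8.02093127e-03, -5.66425149e-05]), 'position': array([ 0.27155867, -0.56252857,  0.20582558]), 'tool_rot': array([-1.47819363,  1.56966117,  2.11322355]), 'force': array([ 0.18475826,  0.08898389, -0.46411735]), 'moment': array([ 0.0107637 , -0.06093025, -0.00530743]), 'grip_width': 0.08532473197150256}
top [0.47054976 0.01589342 0.98651707] [ 0.13514633 -0.0108428  -0.99076632] 474.89894429041595
machine 0.57 [257. 210.] 17338 [ 0.577 -0.     0.104]
knob 0.78 [262. 240.] 373 [ 0.517 -0.005  0.172]
knob 0.59 [258. 239.] 338 [ 0.517 -0.005  0.173]
plate_one 0.61 [281. 189.] 366 [ 0.611 -0.044  0.114]
tape_roll 0.77 [132. 212.] 1005 [0.566 0.221 0.045]
carton 0.92 [358. 241.] 2061 [ 0.524 -0.195  0.06 ]
ink_stamp 0.86 [360. 182.] 531 [ 0.643 -0.206  0.067]
scene [1.18317882 0.25468743 0.62238933] [-0.73962214 -0.29280577 -0.60598999] 429.26356491462866
machine 0.61 [248. 243.] 16722 [0.653 0.015 0.091]
knob 0.77 [266. 162.] 294 [ 0.529 -0.002  0.163]
plate_one 0.63 [246. 240.] 17117 [0.65  0.015 0.091]
plate_one 0.54 [226. 202.] 263 [ 0.616 -0.043  0.112]
tape_roll 0.59 [359. 257.] 1967 [0.584 0.216 0.03 ]
carton 0.77 [181. 188.] 1769 [ 0.551 -0.189  0.052]
carton 0.21 [246. 240.] 16670 [0.65  0.015 0.091]
ink_stamp 0.63 [149. 225.] 775 [ 0.655 -0.205  0.028]
```

```bash
ls . pics
```

```text
.:
h.py
pics

pics:
scene0.png
top0.png
```

```bash
python3 - <<'E'
import cv2
im=cv2.imread("pics/top0.png")[90:310,160:400]
cv2.imwrite("pics/top0c.png",cv2.resize(im,None,fx=2.7,fy=2.7,interpolation=cv2.INTER_CUBIC))
E
```

```text
(no output)
```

View pics/top0c.png

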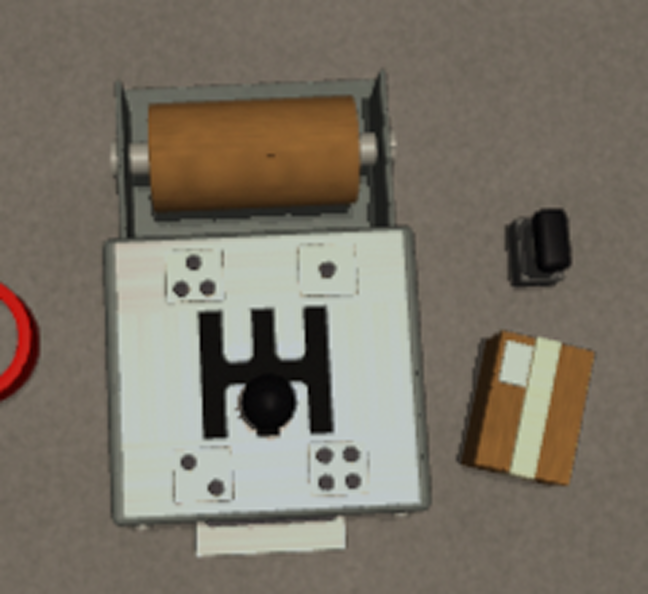

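View pics/scene0.png

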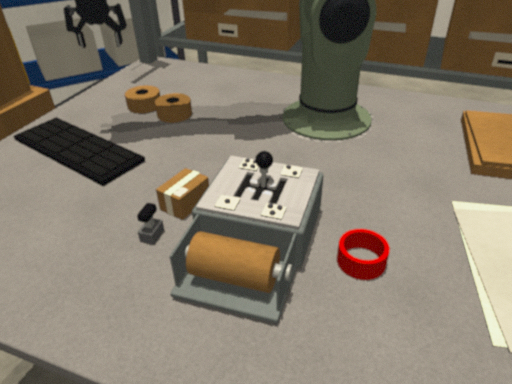

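The top view shows the single stud on the far-right plate (crop 327,270, full image 281,190), so the wanted slot is +x, -y. The lever is in the near middle slot. Next I fit the machine pose.

```bash
python3 - <<'E'
from h import *
im,d=bot.grab_frame("top")
P=pts("top",d,np.ones(d.shape,bool))
m=(P[:,2]>.104)&(P[:,2]<.12)&(abs(P[:,1])<.16)&(P[:,0]>.4)&(P[:,0]<.72)
Q=P[m]; print(len(Q),np.median(Q[:,2]))
print(cv2.minAreaRect((Q[:,:2]*1000).astype(np.float32)))
# dark slots on plate: known layout, fit by matching
g=im.astype(float).mean(2)
K,R,t=cal("top")
def img(X): 
    p=(X@R.T+t)@K.T; return p[:,:2]/p[:,2:]
# rectify plane z=.110 at 1 px = 0.5mm around (0.56,0)
xs=np.arange(.44,.68,.0005); ys=np.arange(-.12,.12,.0005)
X,Y=np.meshgrid(xs,ys,indexing="ij")
uv=img(np.stack([X.ravel(),Y.ravel(),np.full(X.size,.110)],1)).astype(np.float32).reshape(*X.shape,2)
rec=cv2.remap(g.astype(np.float32),uv[...,0],uv[...,1],cv2.INTER_LINEAR)
# score: slots dark vs surroundings, in machine frame; exclude x<-5mm around mid (knob)
mx,my=np.meshgrid(np.arange(-60,61,2.),np.arange(-60,61,2.),indexing="ij")
slot=((abs(mx)<8)&(abs(my)<44))|((abs(mx)<44)&((abs(my)<8)|(abs(abs(my)-36)<8)))
use=~((abs(my)<25)&(mx<8))&~((abs(mx)>48)&(abs(my)>24)); w=np.where(slot,-1.,0)
w=w[use]; w-=w.mean(); mxu,myu=mx[use],my[use]
from scipy.optimize import minimize
def sc(p):
    c,s=np.cos(p[2]),np.sin(p[2]); x=p[0]+(c*mxu-s*myu)/1e3; y=p[1]+(s*mxu+c*myu)/1e3
    v=cv2.remap(rec,((y+.12)/.0005).astype(np.float32)[None],((x-.44)/.0005).astype(np.float32)[None],cv2.INTER_LINEAR)[0]
    return -(w*v).sum()/1e3
best=min((sc((a,b,h)),a,b,h) for a in np.arange(.53,.59,.004) for b in np.arange(-.03,.03,.004) for h in np.arange(-.4,.41,.04))
r=minimize(sc,best[1:],method="Nelder-Mead",options=dict(initial_simplex=[np.array(best[1:])+e for e in ([0,0,0],[.003,0,0],[0,.003,0],[0,0,.03])]))
print(best,r.x,r.fun)
o=r.x; c,s=np.cos(o[2]),np.sin(o[2])
M=lambda p:(np.array([[c,s],[-s,c]])@(np.asarray(p)[:2]-o[:2]))
for cam in("top","scene"):
    if cam=="scene": _,d=bot.grab_frame(cam)
    for n in("knob","plate_one"):
        for q in bot.trace(cam,n)[:1]:
            A=pts(cam,d,q["mask"])
            if n=="knob":
                A=A[(A[:,2]>.145)&(A[:,2]<.19)]
                from scipy.optimize import least_squares
                f=least_squares(lambda k:np.linalg.norm(A-k,axis=1)-.018,A.mean(0)-[0,0,.01],loss="soft_l1",f_scale=.002)
                print(cam,"ball",f.x,M(f.x)*1e3)
            else: print(cam,n,A.mean(0),M(A.mean(0))*1e3)
# obstacles: height map near
E
```

```text
9738 0.1101574170215461
((581.29638671875, -0.7401123046875), (269.7399597167969, 214.91554260253906), 4.397342681884766)
(np.float64(-79.58120594650353), np.float64(0.542), np.float64(-0.0019999999999999983), np.float64(0.07999999999999974)) [ 0.54106142 -0.00306407  0.07085423] -82.53815333568741
top ball [ 0.51808057 -0.00526906  0.15997658] [-23.07928558  -0.57252752]
top plate_one [ 0.61245595 -0.04481237  0.11408288] [ 68.25982446 -46.69791794]
scene ball [ 0.51836994 -0.00580291  0.1582306 ] [-22.82843977  -1.12552772]
scene plate_one [ 0.6160068  -0.04443685  0.11227118] [ 71.82835019 -46.57472155]
```

```bash
cat >> h.py <<'E'
from scipy.spatial.transform import Rotation as Ro
O=np.array([.5411,-.0031]); TH=.071
def go(mx,my,z):
    "fractions for TCP at machine mm (mx,my), height z m, tool z along machine +-x"
    s=bot.observe(); R=Ro.from_euler("xyz",s["tool_rot"]).as_matrix()
    c,n=np.cos(TH),np.sin(TH); xy=O+np.array([[c,-n],[n,c]])@np.array([mx,my])/1e3
    sh=R.T@(np.r_[xy,z]-s["position"])/.4
    best=None
    for g in(1,-1):
        Z=np.array([c,n,0])*g; X=np.array([0,0,-1.]); T=np.stack([X,np.cross(Z,X),Z],1)
        v=Ro.from_matrix(R.T@T).as_rotvec()/(2*np.pi)
        if best is None or np.linalg.norm(v)<np.linalg.norm(best): best=v
    p=np.array([[c,n],[-n,c]])@(s["position"][:2]-O)*1e3
    print("now m",np.round(p,1),"z",round(s["position"][2],4),"t",s["clock"],"F",np.round(s["force"],1),"w",s["grip_width"])
    print("shift",np.round(sh,4),"turn",np.round(best,4)); print("tool axes in machine",np.round(np.array([[c,n,0],[-n,c,0],[0,0,1]])@R,3).tolist())
E
python3 - <<'E'
from h import *
go(-85,0,.22)
E
```

```text
now m [-308.4 -539.2] z 0.2064 t 1.0 F [ 0.7 -0.1  0. ] w 0.08535468950943347
shift [-0.034  -1.046  -1.0174] turn [ 0.0603 -0.     -0.    ]
tool axes in machine [[0.0, 0.37, -0.929], [-0.0, -0.929, -0.37], [-1.0, 0.0, -0.0]]
```

Call:
{"fn": "servo_tool", "kwargs": {"targets": [{"x":-0.03,"y":-0.1,"z":-0.1,"wx":0.01},{"x":-0.04,"y":-0.2,"z":-0.2,"wx":0.02},{"x":-0.04,"y":-0.3,"z":-0.3,"wx":0.03},{"x":-0.04,"y":-0.4,"z":-0.4,"wx":0.04},{"x":-0.04,"y":-0.5,"z":-0.5,"wx":0.05},{"x":-0.04,"y":-0.6,"z":-0.6,"wx":0.06},{"x":-0.04,"y":-0.7,"z":-0.7,"wx":0.06},{"x":-0.04,"y":-0.8,"z":-0.8,"wx":0.06},{"x":-0.04,"y":-0.9,"z":-0.9,"wx":0.06},{"x":-0.04,"y":-0.95,"z":-0.95,"wx":0.06},{"x":-0.04,"y":-1.0,"z":-1.0,"wx":0.06},{"x":-0.04,"y":-1.0,"z":-1.0,"wx":0.06}], "grip": -1}}

```text
$.targets[0]: bad value
```

```bash
python3 - <<'E'
from h import *
go(-75,0,.135)
im,d=bot.grab_frame("scene"); save("pics/s1.png",cv2.resize(im[90:290,130:370],None,fx=3,fy=3))
E
```

```text
now m [-308.4 -539.2] z 0.2064 t 1.0 F [ 0.7 -0.1  0. ] w 0.08535468950943347
shift [ 0.1785 -1.0368 -1.0406] turn [ 0.0603 -0.     -0.    ]
tool axes in machine [[0.0, 0.37, -0.929], [-0.0, -0.929, -0.37], [-1.0, 0.0, -0.0]]
```

View pics/s1.png

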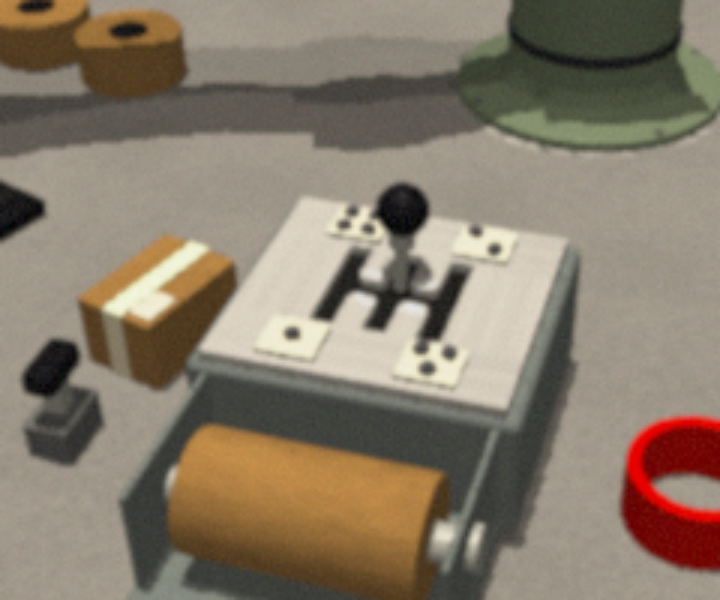

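The move was refused, probably because every row needs all six numbers. The picture again shows the single stud at the +x, -y corner (292,333), with the lever unmoved.

Call:
{"fn": "servo_tool", "kwargs": {"targets": [{"x":-0.03,"y":-0.1,"z":-0.1,"wx":0.01,"wy":0,"wz":0},{"x":-0.04,"y":-0.2,"z":-0.2,"wx":0.02,"wy":0,"wz":0},{"x":-0.04,"y":-0.3,"z":-0.3,"wx":0.03,"wy":0,"wz":0},{"x":-0.04,"y":-0.4,"z":-0.4,"wx":0.04,"wy":0,"wz":0},{"x":-0.04,"y":-0.5,"z":-0.5,"wx":0.05,"wy":0,"wz":0},{"x":-0.04,"y":-0.6,"z":-0.6,"wx":0.06,"wy":0,"wz":0},{"x":-0.04,"y":-0.7,"z":-0.7,"wx":0.06,"wy":0,"wz":0},{"x":-0.04,"y":-0.8,"z":-0.8,"wx":0.06,"wy":0,"wz":0},{"x":-0.04,"y":-0.9,"z":-0.9,"wx":0.06,"wy":0,"wz":0},{"x":-0.04,"y":-0.95,"z":-0.95,"wx":0.06,"wy":0,"wz":0},{"x":-0.04,"y":-1.0,"z":-1.0,"wx":0.06,"wy":0,"wz":0},{"x":-0.04,"y":-1.0,"z":-1.0,"wx":0.06,"wy":0,"wz":0}], "grip": -1}}

```text
clock: 2.55
position: [0.4585, -0.0269, 0.2224]
tool_rot: [-2.218, 1.57, 0.999]
force: [0.8, -0.6, -0.4]
grip_width: -0.0
```

```bash
python3 - <<'E'
from h import *
go(-75,0,.135)
E
```

```text
now m [-84.1 -17.9] z 0.2224 t 2.55 F [ 0.8 -0.6 -0.4] w -4.589506478730998e-05
shift [ 0.2186 -0.0446 -0.0228] turn [ 0.0008 -0.0001  0.0001]
tool axes in machine [[0.0, 0.005, -1.0], [0.001, -1.0, -0.005], [-1.0, -0.001, -0.0]]
```

Call:
{"fn": "servo_tool", "kwargs": {"targets": [{"x":0,"y":-0.045,"z":-0.02,"wx":0,"wy":0,"wz":0},{"x":0.07,"y":-0.045,"z":-0.02,"wx":0,"wy":0,"wz":0},{"x":0.15,"y":-0.045,"z":-0.02,"wx":0,"wy":0,"wz":0},{"x":0.218,"y":-0.045,"z":-0.02,"wx":0,"wy":0,"wz":0},{"x":0.218,"y":-0.045,"z":-0.02,"wx":0,"wy":0,"wz":0},{"x":0.218,"y":-0.045,"z":-0.02,"wx":0,"wy":0,"wz":0}]}}

```text
clock: 3.3
position: [0.4656, -0.0087, 0.1362]
tool_rot: [-2.853, 1.569, 0.364]
force: [-0.2, -0.6, -0.1]
grip_width: 0.0002
```

```bash
python3 - <<'E'
from h import *
go(-30,0,.135)
im,d=bot.grab_frame("scene"); a=im[90:290,170:370]
im2,d2=bot.grab_frame("top"); b=im2[160:360,160:360]
save("pics/s2.png",cv2.resize(np.hstack([a,b]),None,fx=2,fy=2))
E
```

```text
now m [-75.7  -0.2] z 0.1362 t 3.3 F [-0.2 -0.6 -0.1] w 0.00015155944673716815
shift [ 0.0032 -0.     -0.1143] turn [ 0.0007 -0.0002  0.0001]
tool axes in machine [[0.001, 0.004, -1.0], [0.0, -1.0, -0.004], [-1.0, -0.0, -0.001]]
```

View pics/s2.png

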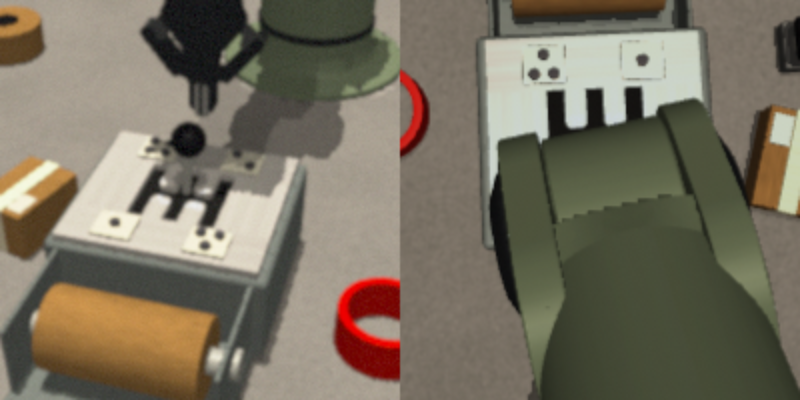

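The scene camera shows the shut fingertips just behind the ball (188,140). The top camera is blocked by the arm, so I'll track the ball with the scene camera.

Call:
{"fn": "servo_tool", "kwargs": {"targets": [{"x":0,"y":0,"z":-0.025,"wx":0,"wy":0,"wz":0},{"x":0,"y":0,"z":-0.045,"wx":0,"wy":0,"wz":0},{"x":0,"y":0,"z":-0.06,"wx":0,"wy":0,"wz":0},{"x":0,"y":0,"z":-0.075,"wx":0,"wy":0,"wz":0},{"x":0,"y":0,"z":-0.09,"wx":0,"wy":0,"wz":0},{"x":0,"y":0,"z":-0.1,"wx":0,"wy":0,"wz":0},{"x":0,"y":0,"z":-0.1,"wx":0,"wy":0,"wz":0}]}}

```text
clock: 4.28
position: [0.5058, -0.0055, 0.1364]
tool_rot: [-2.952, 1.569, 0.265]
force: [-1.4, 0.2, 0.9]
grip_width: 0.0002
```

```bash
cat >> h.py <<'E'
from scipy.optimize import least_squares
def ball(cam="scene",zmin=.12):
    im,d=bot.grab_frame(cam)
    for q in bot.trace(cam,"knob")[:2]:
        A=pts(cam,d,cv2.erode(q["mask"].astype(np.uint8),np.ones((3,3)))>0); A=A[(A[:,2]>zmin)&(A[:,2]<.19)]
        if len(A)<20: print("few",len(A)); continue
        def pos(k):
            a,b=k; p=np.array([np.sin(a),np.sin(b)*np.cos(a),np.cos(b)*np.cos(a)])*156
            c,n=np.cos(TH),np.sin(TH); return np.r_[O+np.array([[c,-n],[n,c]])@p[:2]/1e3,(p[2]+6)/1e3],p
        f=least_squares(lambda k:np.linalg.norm(A-pos(k)[0],axis=1)-.018,[0,-.1],loss="soft_l1",f_scale=.002)
        print("conf",round(q["confidence"],2),"n",len(A),"px",np.round(q["pixel"]),"along,across",np.round(f.x,3),"ball m",np.round(pos(f.x)[1],1),"cost",np.round(np.abs(f.fun).mean()*1e3,2))
    return im
E
python3 - <<'E'
from h import *
go(-29,0,.135); ball()
E
```

```text
now m [-35.4   0.1] z 0.1364 t 4.275 F [-1.4  0.2  0.9] w 0.00018164049588148144
shift [ 0.0035  0.0004 -0.0159] turn [ 0.0007 -0.0003  0.0001]
tool axes in machine [[0.002, 0.004, -1.0], [0.0, -1.0, -0.004], [-1.0, -0.0, -0.002]]
few 0
conf 0.6 n 197 px [261. 164.] along,across [-0.047 -0.011] ball m [ -7.4  -1.7 155.8] cost 1.41
```

Call:
{"fn": "servo_tool", "kwargs": {"targets": [{"x":0,"y":0,"z":-0.008,"wx":0,"wy":0,"wz":0},{"x":0,"y":0,"z":-0.017,"wx":0,"wy":0,"wz":0},{"x":0,"y":0,"z":-0.017,"wx":0,"wy":0,"wz":0}]}}

```text
clock: 4.75
position: [0.5127, -0.005, 0.1364]
tool_rot: [-2.975, 1.569, 0.242]
force: [-1.3, -1.3, 1.4]
grip_width: 0.0003
```

```bash
python3 - <<'E'
from h import *
go(-29,0,.135); ball(); ball()
E
```

```text
now m [-28.5   0.1] z 0.1364 t 4.75 F [-1.3 -1.3  1.4] w 0.0002583455989973534
shift [0.0035 0.0003 0.0012] turn [ 0.0007 -0.0004  0.0001]
tool axes in machine [[0.002, 0.004, -1.0], [0.0, -1.0, -0.004], [-1.0, -0.0, -0.002]]
conf 0.76 n 233 px [262. 164.] along,across [-0.004 -0.011] ball m [ -0.6  -1.8 156. ] cost 1.41
```

Call:
{"fn": "servo_tool", "kwargs": {"targets": [{"x":0,"y":0,"z":0.08,"wx":0,"wy":0,"wz":0},{"x":0,"y":0,"z":0.08,"wx":0,"wy":0,"wz":0},{"x":0,"y":-0.07,"z":0.08,"wx":0,"wy":0,"wz":0},{"x":0,"y":-0.14,"z":0.08,"wx":0,"wy":0,"wz":0},{"x":0,"y":-0.14,"z":0.08,"wx":0,"wy":0,"wz":0},{"x":0,"y":-0.14,"z":0,"wx":0,"wy":0,"wz":0},{"x":0,"y":-0.14,"z":-0.071,"wx":0,"wy":0,"wz":0},{"x":0,"y":-0.14,"z":-0.071,"wx":0,"wy":0,"wz":0},{"x":0,"y":-0.14,"z":-0.071,"wx":0,"wy":0,"wz":0}]}}

```text
clock: 6.08
position: [0.5361, 0.0525, 0.1362]
tool_rot: [-3.011, 1.569, 0.206]
force: [-0.1, 0.2, -0.2]
grip_width: 0.0002
```

```bash
python3 - <<'E'
from h import *
go(0,35,.133); im=ball()
save("pics/s3.png",cv2.resize(im[90:290,150:350],None,fx=3,fy=3))
E
```

```text
now m [-1.1 55.8] z 0.1362 t 6.075 F [-0.1  0.2 -0.2] w 0.00016469087066966763
shift [ 0.0081  0.0519 -0.0025] turn [ 0.0006 -0.0002  0.    ]
tool axes in machine [[0.002, 0.004, -1.0], [0.0, -1.0, -0.004], [-1.0, -0.0, -0.002]]
few 0
conf 0.55 n 239 px [258. 166.] along,across [-0.003 -0.011] ball m [ -0.5  -1.7 156. ] cost 1.37
```

View pics/s3.png

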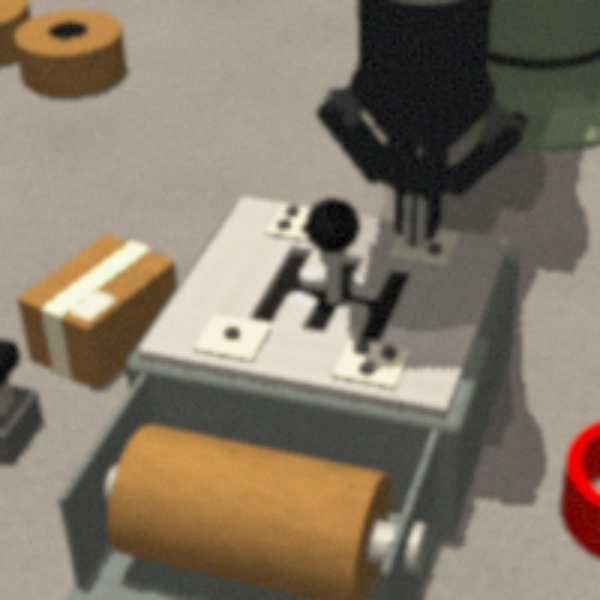

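The lever is upright at the cross slot and the fingers are on its left side (ball 332,225; tips 420,235). Now I push it right.

Call:
{"fn": "servo_tool", "kwargs": {"targets": [{"x":0,"y":0.03,"z":-0.002,"wx":0,"wy":0,"wz":0},{"x":0,"y":0.05,"z":-0.002,"wx":0,"wy":0,"wz":0},{"x":0,"y":0.065,"z":-0.002,"wx":0,"wy":0,"wz":0},{"x":0,"y":0.08,"z":-0.002,"wx":0,"wy":0,"wz":0},{"x":0,"y":0.095,"z":-0.002,"wx":0,"wy":0,"wz":0},{"x":0,"y":0.11,"z":-0.002,"wx":0,"wy":0,"wz":0},{"x":0,"y":0.125,"z":-0.002,"wx":0,"wy":0,"wz":0},{"x":0,"y":0.14,"z":-0.002,"wx":0,"wy":0,"wz":0},{"x":0,"y":0.14,"z":-0.002,"wx":0,"wy":0,"wz":0}]}}

```text
clock: 7.3
position: [0.5408, -0.0039, 0.1363]
tool_rot: [3.068, 1.569, 0.001]
force: [-0.5, -0.1, 1.0]
grip_width: -0.0003
```

```bash
python3 - <<'E'
from h import *
go(0,-22,.133); ball(); ball()
E
```

```text
now m [-0.3 -0.7] z 0.1363 t 7.3 F [-0.5 -0.1  1. ] w -0.00031317736436240997
shift [ 0.0083  0.0531 -0.0006] turn [ 0.0005 -0.0002 -0.    ]
tool axes in machine [[0.002, 0.003, -1.0], [-0.0, -1.0, -0.003], [-1.0, 0.0, -0.002]]
conf 0.78 n 212 px [245. 165.] along,across [-0.003 -0.192] ball m [ -0.4 -29.7 153.1] cost 1.34
conf 0.57 n 234 px [242. 164.] along,across [-0.002 -0.192] ball m [ -0.4 -29.8 153.1] cost 1.46
few 0
```

Call:
{"fn": "servo_tool", "kwargs": {"targets": [{"x":0,"y":0.015,"z":0,"wx":0,"wy":0,"wz":0},{"x":0,"y":0.03,"z":0,"wx":0,"wy":0,"wz":0},{"x":0,"y":0.045,"z":0,"wx":0,"wy":0,"wz":0},{"x":0,"y":0.058,"z":0,"wx":0,"wy":0,"wz":0},{"x":0,"y":0.058,"z":0,"wx":0,"wy":0,"wz":0}]}}

```text
clock: 8.12
position: [0.5426, -0.0269, 0.1364]
tool_rot: [3.051, 1.569, -0.016]
force: [-0.5, -0.4, 0.9]
grip_width: -0.0002
```

```bash
python3 - <<'E'
from h import *
go(0,-22,.133); ball()
E
```

```text
now m [ -0.2 -23.9] z 0.1364 t 8.125 F [-0.5 -0.4  0.9] w -0.00017052619357332886
shift [ 0.0085 -0.0047 -0.0004] turn [ 0.0006 -0.0003 -0.    ]
tool axes in machine [[0.002, 0.004, -1.0], [-0.0, -1.0, -0.004], [-1.0, 0.0, -0.002]]
conf 0.81 n 177 px [235. 166.] along,across [-0.003 -0.321] ball m [ -0.4 -49.2 148.1] cost 1.38
```

Call:
{"fn": "servo_tool", "kwargs": {"targets": [{"x":0,"y":0.005,"z":0,"wx":0,"wy":0,"wz":0},{"x":0,"y":0.01,"z":0,"wx":0,"wy":0,"wz":0},{"x":0,"y":0.01,"z":0,"wx":0,"wy":0,"wz":0}]}}

```text
clock: 8.6
position: [0.5429, -0.0305, 0.1363]
tool_rot: [-3.139, 1.569, 0.077]
force: [0.4, 0.2, -0.1]
grip_width: -0.0001
```

```bash
python3 - <<'E'
from h import *
go(0,-22,.133); im=ball()
save("pics/s4.png",cv2.resize(im[90:290,150:350],None,fx=3,fy=3))
E
```

```text
now m [ -0.2 -27.4] z 0.1363 t 8.6 F [ 0.4  0.2 -0.1] w -5.30264629249297e-05
shift [ 0.0084 -0.0136 -0.0004] turn [ 0.0006 -0.0002  0.    ]
tool axes in machine [[0.002, 0.004, -1.0], [0.0, -1.0, -0.004], [-1.0, -0.0, -0.002]]
conf 0.71 n 164 px [236. 166.] along,across [-0.002 -0.335] ball m [ -0.3 -51.3 147.3] cost 1.38
```

View pics/s4.png

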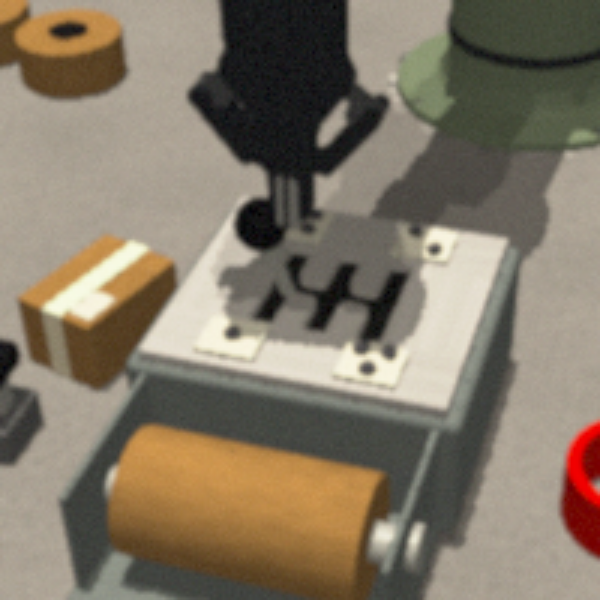

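```bash
python3 - <<'E'
from h import *
im,d=bot.grab_frame("scene")
q=bot.trace("scene","knob")[0]; A=pts("scene",d,cv2.erode(q["mask"].astype(np.uint8),np.ones((3,3)))>0); A=A[A[:,2]>.12]
f=least_squares(lambda k:np.linalg.norm(A-k,axis=1)-.018,A.mean(0)-[.01,0,.01],loss="soft_l1",f_scale=.002)
c,n=np.cos(TH),np.sin(TH); print("free ball",np.array([[c,n],[-n,c]])@(f.x[:2]-O)*1e3,f.x[2])
x0,y0,S=200,130,9
big=cv2.resize(im[y0:y0+65,x0:x0+85],None,fx=S,fy=S,interpolation=cv2.INTER_CUBIC).copy()
def W(mx,my,z): return np.r_[O+np.array([[c,-n],[n,c]])@np.array([mx,my])/1e3,z]
def px(*a): u=proj("scene",W(*a)); return tuple(int(v) for v in ((u-[x0,y0]+.5)*S))
for a,b,col in((-.003,-.335,(255,0,0)),(-.003,-.346,(0,255,0))):
    p=np.array([np.sin(a),np.sin(b)*np.cos(a),np.cos(b)*np.cos(a)])
    cv2.circle(big,px(156*p[0],156*p[1],.006+.156*p[2]),int(.018*429/1.0*S*.97),col,1)
    cv2.line(big,px(104*p[0],104*p[1],.006+.104*p[2]),px(138*p[0],138*p[1],.006+.138*p[2]),col,1)
big=np.clip(big.astype(float)*1.6,0,255).astype(np.uint8)
save("pics/s5.png",big)
E
```

```text
free ball [-2.24244269e-02 -5.06665062e+01] 0.15152775154128836
```

View pics/s5.png

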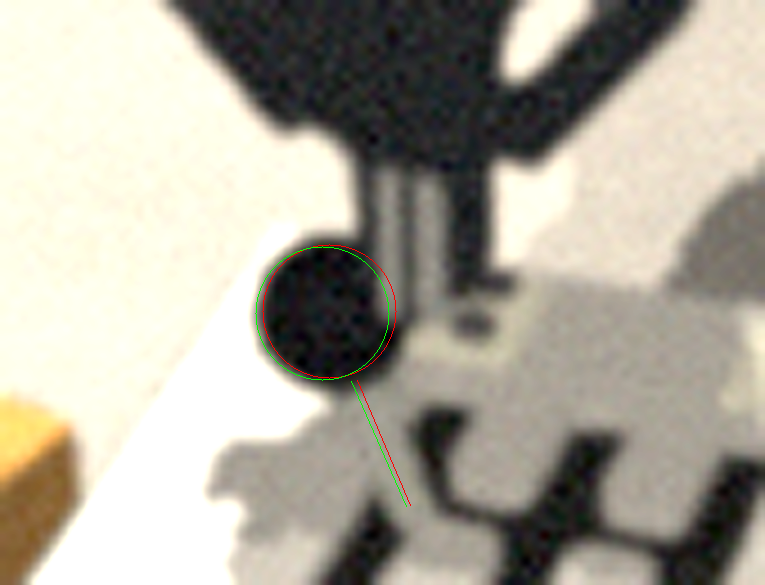

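Overlay and image agree: the ball is at the right end of the cross slot (x about 0, y about -52). Next I go round behind it.

Call:
{"fn": "servo_tool", "kwargs": {"targets": [{"x":0,"y":-0.03,"z":0,"wx":0,"wy":0,"wz":0},{"x":0,"y":-0.03,"z":0.03,"wx":0,"wy":0,"wz":0},{"x":0,"y":-0.03,"z":0.1,"wx":0,"wy":0,"wz":0},{"x":0,"y":-0.03,"z":0.15,"wx":0,"wy":0,"wz":0},{"x":0,"y":-0.03,"z":0.15,"wx":0,"wy":0,"wz":0},{"x":0,"y":0.063,"z":0.15,"wx":0,"wy":0,"wz":0},{"x":0.017,"y":0.063,"z":0.15,"wx":0,"wy":0,"wz":0},{"x":0.017,"y":0.063,"z":0.15,"wx":0,"wy":0,"wz":0}]}}

```text
clock: 9.8
position: [0.4848, -0.0597, 0.1291]
tool_rot: [-2.912, 1.57, 0.304]
force: [0.6, 0.5, -0.6]
grip_width: 0.0002
```

```bash
python3 - <<'E'
from h import *
go(-5,-52,.129); ball()
E
```

```text
now m [-60.2 -52.5] z 0.1291 t 9.8 F [ 0.6  0.5 -0.6] w 0.0001551995665516948
shift [ 0.0003 -0.0006 -0.1379] turn [ 0.0007 -0.0001  0.    ]
tool axes in machine [[0.001, 0.004, -1.0], [0.0, -1.0, -0.004], [-1.0, -0.0, -0.001]]
conf 0.63 n 197 px [235. 166.] along,across [ 0.139 -0.235] ball m [ 21.6 -35.9 150.3] cost 4.77
```

Call:
{"fn": "servo_tool", "kwargs": {"targets": [{"x":0,"y":0,"z":-0.03,"wx":0,"wy":0,"wz":0},{"x":0,"y":0,"z":-0.06,"wx":0,"wy":0,"wz":0},{"x":0,"y":0,"z":-0.078,"wx":0,"wy":0,"wz":0},{"x":0,"y":0,"z":-0.093,"wx":0,"wy":0,"wz":0},{"x":0,"y":0,"z":-0.108,"wx":0,"wy":0,"wz":0},{"x":0,"y":0,"z":-0.123,"wx":0,"wy":0,"wz":0},{"x":0,"y":0,"z":-0.138,"wx":0,"wy":0,"wz":0},{"x":0,"y":0,"z":-0.138,"wx":0,"wy":0,"wz":0}]}}

```text
clock: 10.9
position: [0.5406, -0.055, 0.1295]
tool_rot: [-2.999, 1.569, 0.219]
force: [0.3, 0.3, 0.1]
grip_width: -0.0
```

```bash
python3 - <<'E'
from h import *
go(22,-50,.129); ball();ball()
E
```

```text
now m [ -4.2 -51.8] z 0.1295 t 10.9 F [0.3 0.3 0.1] w -2.729919418437471e-06
shift [ 0.0013 -0.0041 -0.0654] turn [ 0.0008 -0.0003  0.    ]
tool axes in machine [[0.002, 0.005, -1.0], [0.0, -1.0, -0.005], [-1.0, -0.0, -0.002]]
conf 0.84 n 241 px [231. 172.] along,across [ 0.15  -0.339] ball m [ 23.3 -51.3 145.5] cost 1.17
conf 0.84 n 226 px [233. 174.] along,across [ 0.151 -0.341] ball m [ 23.5 -51.6 145.3] cost 1.13
```

Call:
{"fn": "servo_tool", "kwargs": {"targets": [{"x":0,"y":0,"z":-0.015,"wx":0,"wy":0,"wz":0},{"x":0,"y":0,"z":-0.03,"wx":0,"wy":0,"wz":0},{"x":0,"y":-0.002,"z":-0.045,"wx":0,"wy":0,"wz":0},{"x":0,"y":-0.003,"z":-0.058,"wx":0,"wy":0,"wz":0},{"x":0,"y":-0.004,"z":-0.067,"wx":0,"wy":0,"wz":0},{"x":0,"y":-0.004,"z":-0.067,"wx":0,"wy":0,"wz":0}]}}

```text
clock: 11.85
position: [0.5672, -0.0512, 0.1297]
tool_rot: [-2.999, 1.568, 0.219]
force: [-0.0, -0.7, 0.6]
grip_width: -0.0002
```

```bash
python3 - <<'E'
from h import *
go(22,-50,.129); ball()
E
```

```text
now m [ 22.6 -49.9] z 0.1297 t 11.85 F [-0.  -0.7  0.6] w -0.00020733474939164308
shift [0.0017 0.0003 0.0015] turn [ 0.0008 -0.0004  0.0001]
tool axes in machine [[0.002, 0.005, -1.0], [0.0, -1.0, -0.005], [-1.0, -0.0, -0.002]]
conf 0.79 n 222 px [232. 181.] along,across [ 0.311 -0.343] ball m [ 47.7 -50.  139.9] cost 1.15
```

Nearly home. I push on in small steps until the force rises.

Call:
{"fn": "servo_tool", "kwargs": {"targets": [{"x":0,"y":0,"z":-0.005,"wx":0,"wy":0,"wz":0},{"x":0,"y":0,"z":-0.01,"wx":0,"wy":0,"wz":0},{"x":0,"y":0,"z":-0.01,"wx":0,"wy":0,"wz":0}]}}

```text
clock: 12.32
position: [0.5711, -0.0509, 0.1297]
tool_rot: [-3.0, 1.568, 0.218]
force: [-1.4, 0.3, 0.6]
grip_width: 0.0003
```

```bash
python3 - <<'E'
from h import *
go(22,-50,.129); ball()
E
```

```text
now m [ 26.5 -49.9] z 0.1297 t 12.325 F [-1.4  0.3  0.6] w 0.0002942018839742086
shift [0.0018 0.0003 0.0113] turn [ 0.0008 -0.0004  0.0001]
tool axes in machine [[0.003, 0.005, -1.0], [0.0, -1.0, -0.005], [-1.0, -0.0, -0.003]]
conf 0.86 n 228 px [229. 183.] along,across [ 0.329 -0.343] ball m [ 50.4 -49.7 139. ] cost 1.24
```

Call:
{"fn": "servo_tool", "kwargs": {"targets": [{"x":0,"y":0,"z":-0.003,"wx":0,"wy":0,"wz":0},{"x":0,"y":0,"z":-0.006,"wx":0,"wy":0,"wz":0},{"x":0,"y":0,"z":-0.006,"wx":0,"wy":0,"wz":0}]}}

```text
clock: 12.8
position: [0.5733, -0.0508, 0.1297]
tool_rot: [-2.986, 1.569, 0.232]
force: [-3.3, 0.1, 0.7]
grip_width: 0.0003
```

```bash
python3 - <<'E'
from h import *
go(22,-50,.129); ball()
E
```

```text
now m [ 28.8 -49.9] z 0.1297 t 12.8 F [-3.3  0.1  0.7] w 0.00034043895924799384
shift [0.0016 0.0002 0.0169] turn [ 0.0008 -0.0004  0.0001]
tool axes in machine [[0.002, 0.005, -1.0], [0.0, -1.0, -0.005], [-1.0, -0.0, -0.002]]
conf 0.77 n 201 px [228. 182.] along,across [ 0.334 -0.342] ball m [ 51.1 -49.4 138.9] cost 1.11
conf 0.32 n 309 px [248. 245.] along,across [ 0.335 -0.341] ball m [ 51.3 -49.3 138.9] cost 1.42
```

Call:
{"fn": "servo_tool", "kwargs": {"targets": [{"x":0,"y":0,"z":-0.004,"wx":0,"wy":0,"wz":0},{"x":0,"y":0,"z":-0.008,"wx":0,"wy":0,"wz":0},{"x":0,"y":0,"z":-0.008,"wx":0,"wy":0,"wz":0}]}}

```text
clock: 13.28
position: [0.5759, -0.0506, 0.1295]
tool_rot: [-2.726, 1.57, 0.492]
force: [-7.9, -0.2, 1.0]
grip_width: -0.0002
```

```bash
python3 - <<'E'
from h import *
go(22,-50,.129); ball()
E
```

```text
now m [ 31.4 -49.8] z 0.1295 t 13.275 F [-7.9 -0.2  1. ] w -0.0002448870698525677
shift [0.0012 0.0003 0.0234] turn [ 0.0008 -0.0001  0.0001]
tool axes in machine [[0.001, 0.005, -1.0], [0.0, -1.0, -0.005], [-1.0, -0.0, -0.001]]
conf 0.74 n 240 px [227. 185.] along,across [ 0.335 -0.341] ball m [ 51.2 -49.2 138.9] cost 1.11
few 0
```

At the stop: force is 8 N and the ball no longer moves. I back off and lift clear.

Call:
{"fn": "servo_tool", "kwargs": {"targets": [{"x":0,"y":0,"z":0.03,"wx":0,"wy":0,"wz":0},{"x":0,"y":0,"z":0.1,"wx":0,"wy":0,"wz":0},{"x":0,"y":0,"z":0.2,"wx":0,"wy":0,"wz":0},{"x":-0.1,"y":0,"z":0.25,"wx":0,"wy":0,"wz":0},{"x":-0.2,"y":0,"z":0.25,"wx":0,"wy":0,"wz":0},{"x":-0.25,"y":0.15,"z":0.27,"wx":0,"wy":0,"wz":0},{"x":-0.25,"y":0.3,"z":0.3,"wx":0,"wy":0,"wz":0},{"x":-0.25,"y":0.45,"z":0.35,"wx":0,"wy":0,"wz":0},{"x":-0.25,"y":0.6,"z":0.4,"wx":0,"wy":0,"wz":0},{"x":-0.25,"y":0.75,"z":0.4,"wx":0,"wy":0,"wz":0},{"x":-0.25,"y":0.75,"z":0.4,"wx":0,"wy":0,"wz":0},{"x":-0.25,"y":0.75,"z":0.4,"wx":0,"wy":0,"wz":0}]}}

```text
clock: 14.88
position: [0.439, -0.3616, 0.2291]
tool_rot: [-2.79, 1.569, 0.428]
force: [0.4, -0.3, 0.1]
grip_width: 0.0001
```

```bash
python3 - <<'E'
from h import *
go(22,-50,.129); a=ball(); b=ball("top")
for n in ("tape_roll","carton","ink_stamp"):
    r=bot.trace("top",n)[:1]; print(n,[np.round(q["pixel"]) for q in r])
save("pics/s6.png",np.hstack([cv2.resize(a[100:300,150:350],(400,400)),cv2.resize(b[90:290,190:390],(400,400))]))
E
```

```text
now m [-127.3 -350.3] z 0.2291 t 14.875 F [ 0.4 -0.3  0.1] w 5.49658961563253e-05
shift [ 0.2512 -0.7488 -0.3766] turn [ 0.0008 -0.0002  0.0001]
tool axes in machine [[0.001, 0.005, -1.0], [0.001, -1.0, -0.005], [-1.0, -0.0, -0.001]]
conf 0.56 n 247 px [229. 186.] along,across [ 0.335 -0.342] ball m [ 51.3 -49.4 138.8] cost 1.3
conf 0.52 n 250 px [284. 196.] along,across [ 0.332 -0.329] ball m [ 50.8 -47.7 139.6] cost 0.96
few 0
tape_roll [array([138., 206.])]
carton [array([358., 244.])]
ink_stamp [array([360., 183.])]
```

View pics/s6.png

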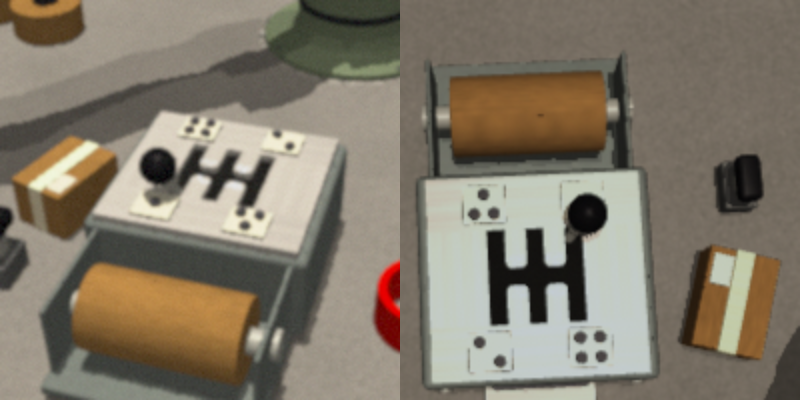

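Both views show the lever home in the far-right slot by the single-stud plate, with the arm well clear.

```bash
python3 -c "
from workcell import bot
print(bot.job_done())"
```

```text
the job is handed in; nothing more can be done
None
```

The lever is fully home in the far-right slot (+x, −y), the one by the single-stud plate, and the job is handed in. With the fingers shut, I pushed it along the middle slot to the cross slot, across to the right, and into that corner. The knob was never pinched, and the arm then backed off and withdrew clear.

**Lever position:** after the arm withdrew, the scene camera read along +0.335, across −0.342. The top camera read +0.332 and −0.329. The stops are +0.33 and −0.346. At the end of the push the force rose to about 8 N and the ball stopped moving.

**Neighbouring objects:** the arm stayed clear of all three. The carton and stamp came out within 3 pixels of where they started. The network put the tape roll about 8 pixels from its first reading, which I take as detection noise; I did not check it further.

**Readings that disagreed:**
- One ball fit partway through, at about 10 s, was plainly bad. Later fits were good.
- The two cameras differ by about 2 mm on the ball's final sideways position.

The robot's clock read about 15 s just before the last pictures, well under the 48 s limit. I viewed 8 of the 10 pictures.

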